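# Stand the snap setter in its guide over the hidden anvil

### The arm

A 7-joint arm with a two-finger parallel gripper is mounted at the origin on a cart in front of the work surface, level with it; the furniture and walls round the work are solid. World frame = base frame: x ahead of the robot, y to its left, z up, the work surface at z = 0. Lengths are in m, angles in rad, forces in N, time in s.
With the tool pointing down it reaches from about 0.4 to 0.875 m from the base axis. Payload 19.3 kg.
Tool frame: the origin (TCP) lies at the very end of the fingers, on their centre line; the grasp point (between the pads) lies 19 mm behind it; z points along the fingers, y is the direction in which the jaws open and shut (so a half turn about z gives the same grasp; the last joint's range is limited). The gripper opens to 85 mm and grips with 20 to 120 N. Pads are 22 mm wide; open, the fingers measure 114 mm over their backs; the gripper's body (76 mm by 85 mm) begins 54 mm behind the grasp point. The pads swing forward as they close: fully open they stand 13 mm farther back than shut.
Start: joints at [1.237, 0.521, -0.036, 1.599, 0.021, 1.021, -0.113], TCP at [0.163, -0.603, 0.196] pointing down, gripper open.
Joint ranges: [-2.91, 2.91], [-0.3, 2.13], [-1.5, 1.42], [0.17, 2.43], [-1.26, 4.41], [0.16, 1.93], [-2.52, 2.52]. Speed limits (rad/s): [1.89, 1.89, 2.39, 2.39, 3.01, 3.01, 3.01].

### API

Orientations are given as a rotation vector (axis times angle).
In Python, from rig import ctrl, viewer, spotter gives the robot as it stands. The module is installed in compiled form; this text tells all that it offers.
- The arm moves only by the shell command python3 -m inch 'ROWS' [FORCE]. ROWS is text: rows parted by semicolons, each of 7 numbers parted by spaces: the shift along the tool's x, y, z in m, then the turn, a rotation vector about the tool's x, y, z in rad, then the opening, from 0 (shut) to 1 (fully open). In form: x y z ax ay az hand; .... A call has exactly 5 rows; each row is the pose to reach, as a shift and turn from the pose commanded when the call began, along the tool's axes at that moment; what a row does not reach only later rows make up. A row lasts 1/8 s, in which the tool goes at most 62.5 mm and 10.7 degrees, less where a joint would pass 70% of its speed; a pose out of reach is approached as far as the arm can. A call with a gripper value outside its range is refused whole. The fingers move at their own pace and stop on an object; FORCE is the grip in N (left out, the last holds). Time passes only in rows, so rows that repeat a pose let the fingers close, or fill a call up. It gives the time, the measured TCP pose, the force and the opening at its end, in the units of the state.
- ctrl.sense(): the state, without advancing time (a new reading comes with each control period).
- viewer.get_image(name): name is "scene" or "top" or "wrist"; returns a dict with "color" (400x640x3 uint8, red, green, blue), "intrinsics" (3x3 intrinsics, pixels), "camera_from_world" (4x4, takes a point from world to camera coordinates); the wrist camera has in their place "tool_from_camera" (4x4, takes a point from camera to tool coordinates, whose origin is the TCP and whose axes are the flange's). Camera axes: x right, y up, looking along -z (the intrinsics and any distortion apply to the point x, -y, -z); pixel columns grow to the right and rows downward; lengths in m; the calibration is good to about 2 mm. A picture is of the moment at which its call begins: read the wrist's pose just before it. There is no depth.
- ctrl.job_done(): hands the job in, once; it reports no verdict.
Trained networks look in the newest picture that a camera, given by its name, has taken for a name from the list of things; names that differ only in an ending like _2 or _b are one class to them, and where a whole thing is asked for, a point or a joint stands for the part that bears it (a point fixed in the world has none). Each returns a list of dicts, best first, with "score" (0 to 1); they miss things now and then, are a little off and sometimes report something else, mostly with a low value. They report only what shows in the picture. A call takes as long as a camera call.
- spotter.look_for(thing, camera): "uv" ([column, row] in pixels, amid what is visible of it).
The state is a dict: "t": time; "joint_pos": joint angles; "joint_vel": joint speeds; "joint_efforts": joint torques, N m; "tool_pos": TCP position; "tcp_rot": TCP orientation; "contact_force": force on the tool from outside, world axes, zero at the start; "ft_torque": the same for the moment, N m; "gripper_width": opening from 0.0 (shut) to 1.0 (fully open).
Only numpy, scipy, OpenCV 4.12 (cv2) and the standard library are available. Lean on these libraries where they do the work, as an engineer would, in place of code of your own. Each camera call takes 0.05 s, during which the arm holds its last target. There are 200 camera calls.

### The job

Get ready to set snaps: pick up the snap setter, the slim steel rod with the dark cap, and put it foot first down through the hole in the wooden guide plate so that it stands on the anvil hidden underneath, then let go. Leave the brass weight and the thread spool where they stand.

Things in the scene. Friction and masses are not known exactly. Their poses are not given: they have to be found in the camera images.
- snap_setter: Snap setter: round steel rod, 16 mm diameter, 104 mm tall, about 0.12 kg, standing on its flat foot on the worktop; the top 18 mm is a dark cap, 21 mm diameter. Origin: centre of the foot; z up along the rod to the cap. Grip the bare rod, best 70 mm above the foot (fingers then clear the guide plate). Once let go in the hole it may lean a little: open to 60 mm or more before going up, or the cap may catch.
- guide_bore (a point): Centre of the hole's mouth, level with the top of the fixed pale wooden guide plate, 58 mm above the worktop. z up; y along the plate, which reaches 50 mm to +y, 110 mm to -y (two 3 mm high brass studs there), 40 mm to +x and -x. Through hole 22 mm diameter with a 10 mm deep lead-in cone to 42 mm at the mouth. Under it a fixed steel anvil, its top 40 mm below this point.
- brass_weight: Turned brass weight, 51 mm in diameter and 68 mm tall with a narrow knob on top, standing on the worktop; a bystander. Origin: centre of its underside, z up.
- spool: Large spool of pale blue thread with white ends, 55 mm in diameter and 70 mm tall, standing on the worktop; a bystander. Origin: centre of its underside, z up.

How it is judged:
At the end, for the whole second after the job is handed in: The snap setter stands foot down in the guide hole, at rest: the centre of its foot within 10 mm of the hole's axis and on the anvil, 34 to 46 mm below the plate's top, leaning no more than 0.3 rad (horizontal distance between snap_setter and guide_bore below 0.01 m and z of snap_setter in the frame of guide_bore between -0.046 and -0.034 m and angle between snap_setter's own z axis and vertical below 0.3 rad and linear speed of snap_setter below 0.02 m/s); the robot touches nothing.
It fails at once if the brass weight is moved more than 40 mm or tipped (distance of brass_weight from where it was at the start of the episode above 0.04 m or angle between brass_weight's own z axis and vertical above 0.5 rad).
It fails at once if the thread spool is moved more than 40 mm or tipped (distance of spool from where it was at the start of the episode above 0.04 m or angle between spool's own z axis and vertical above 0.5 rad).
It also fails if it takes over 35 s, if anything falls off the work surface, if the arm or the gripper's body presses on something with over 40 N, if the wrist force passes 120 N, or if a joint passes its speed limit or range.

## Working session

There is one attempt and no reset: what is moved stays moved. The work goes in short steps, Python scripts to look and compute and a shell command to move; the robot and the scene stay as the last step left them, time stands still between calls to the robot, and variables do not carry over. Pictures are saved under pics/ and viewed, about 8 in all and at most 12, crops included, and the job is handed in when it is done.

```bash
mkdir -p pics; cat > h.py <<'E'
import numpy as np, cv2
from scipy.spatial.transform import Rotation as R
from rig import ctrl, viewer, spotter
def cam(name):
    s=ctrl.sense(); im=viewer.get_image(name)
    if 'camera_from_world' in im: W=np.linalg.inv(np.array(im['camera_from_world']))
    else:
        T=np.eye(4);T[:3,:3]=R.from_rotvec(s['tcp_rot']).as_matrix();T[:3,3]=s['tool_pos'];W=T@np.array(im['tool_from_camera'])
    return im,W,np.array(im['intrinsics'])
def ray(uv,W,K):
    d=np.linalg.inv(K)@[uv[0],uv[1],1]; d=W[:3,:3]@[d[0],-d[1],-d[2]]; return W[:3,3],d
def at_z(uv,W,K,z):
    o,d=ray(uv,W,K); return o+d*(z-o[2])/d[2]
def save(im,f): cv2.imwrite(f,cv2.cvtColor(im['color'],cv2.COLOR_RGB2BGR))
E
python3 - <<'E'
from h import *
s=ctrl.sense();print(s['t'],s['tool_pos'],s['tcp_rot'],s['gripper_width']);print(R.from_rotvec(s['tcp_rot']).as_matrix().round(3))
zs=dict(snap_setter=.052,guide_bore=.058,brass_weight=.034,spool=.035)
ims=[]
for c in ['scene','top']:
    im,W,K=cam(c);ims.append(im);print(c,[k for k in im],W[:3,3].round(3))
    for n,z in zs.items():
        for d in spotter.look_for(n,c)[:2]: print(n,d['score'],np.round(d['uv']),at_z(d['uv'],W,K,z).round(4))
a=np.vstack([i['color'] for i in ims]);a=cv2.resize(a,(480,600));cv2.imwrite('pics/a.png',cv2.cvtColor(a,cv2.COLOR_RGB2BGR))
save(ims[1],'pics/top.png')
E
```

```text
0.0 [ 0.16284484 -0.60304169  0.19532876] [-3.11322472e+00 -4.12988867e-01  3.45790338e-04] 1.0010061739214395
[[ 0.965  0.261 -0.   ]
 [ 0.261 -0.965  0.001]
 [-0.    -0.001 -1.   ]]
scene ['color', 'intrinsics', 'camera_from_world'] [0.81  0.826 0.79 ]
snap_setter 0.7 [347. 166.] [ 0.4585 -0.1477  0.052 ]
guide_bore 0.94 [363. 280.] [0.5653 0.27   0.058 ]
brass_weight 0.78 [288. 185.] [ 0.6411 -0.1321  0.034 ]
spool 0.64 [322. 151.] [ 0.4994 -0.2694  0.035 ]
top ['color', 'intrinsics', 'camera_from_world'] [0.523 0.012 0.903]
snap_setter 0.49 [360. 247.] [ 0.4456 -0.1398  0.052 ]
guide_bore 0.63 [195. 196.] [0.5607 0.2437 0.058 ]
brass_weight 0.97 [364. 169.] [ 0.632  -0.1513  0.034 ]
spool 0.65 [407. 217.] [ 0.5178 -0.254   0.035 ]
```

View pics/a.png

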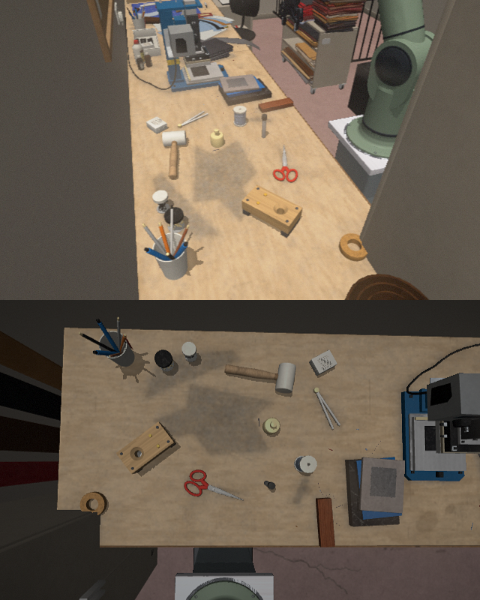

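The two views agree: the setter is near (0.45, -0.14), and the plate is at the left, turned, with its hole at one end. I'll crop in on both next.

```bash
python3 - <<'E'
import cv2,numpy as np
a=cv2.imread('pics/top.png')
p=cv2.resize(a[160:235,150:250],(800,600),interpolation=cv2.INTER_CUBIC)
q=cv2.resize(a[215:275,320:420],(800,480),interpolation=cv2.INTER_CUBIC)
cv2.imwrite('pics/c.png',cv2.resize(np.vstack([p,q]),None,fx=.55,fy=.55))
E
```

```text
(no output)
```

View pics/c.png

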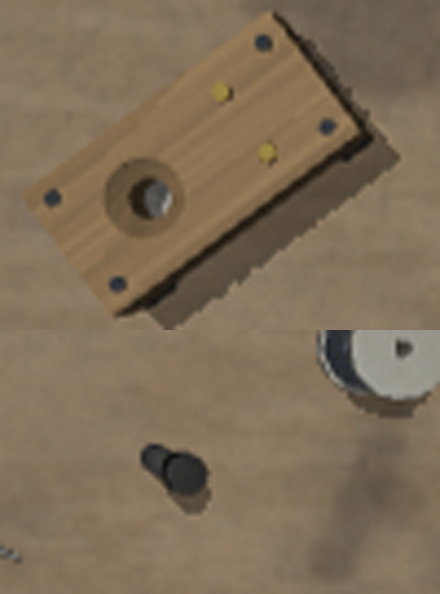

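The top crop shows the bore mouth at about (182.7, 204.8), with the anvil visible in the hole. The setter cap's top is at about (362.3, 247.5).

```bash
python3 - <<'E'
from h import *
im,W,K=cam('top')
f=lambda u,v,z:at_z((u,v),W,K,z).round(4)
print('bore',f(182.7,204.8,.058),'cap',f(362.3,247.5,.104),'foot',f(356,244.5,.01))
c=np.array([(275,12),(365,133),(115,315),(22,195)])/4.4+[150,160]
P=np.array([f(*x,.058) for x in c]);print(P)
d=(P[3]+P[2]-P[0]-P[1]);a=np.arctan2(d[1],d[0]);print('plate +y dir yaw',a, 'len',np.linalg.norm(d)/2)
s=ctrl.sense();M=R.from_rotvec(s['tcp_rot']).as_matrix()
for g in [(.45,-.148,.19)]: print((M.T@(np.array(g)-s['tool_pos'])).round(4))
print(s['joint_pos'])
E
```

```text
bore [0.5405 0.2702 0.058 ] cap [ 0.4501 -0.1347  0.104 ] foot [ 0.4487 -0.1364  0.01  ]
[[0.6382 0.2047 0.058 ]
 [0.5752 0.1566 0.058 ]
 [0.4793 0.2835 0.058 ]
 [0.541  0.3329 0.058 ]]
plate +y dir yaw 2.218735738632549 len 0.15997157560016717
[ 0.3959 -0.3648  0.0059]
[ 1.236797    0.52142861 -0.03625347  1.59953719  0.02117407  1.02109469
 -0.11277741]
```

```bash
python3 -m inch '.03 -.028 0 0 0 0 1; .075 -.07 0 0 0 0 1; .12 -.113 0 0 0 0 1; .16 -.15 0 0 0 0 1; .2 -.188 0 0 0 0 1' 30; python3 -m inch '.04 -.0376 0 0 0 0 1; .08 -.075 0 0 0 0 1; .12 -.113 0 0 0 0 1; .165 -.155 0 0 0 0 1; .199 -.188 .005 0 0 0 1'
python3 - <<'E'
from h import *
s=ctrl.sense();print(s['t'],s['tool_pos'],s['joint_pos'].__repr__(),s['contact_force'])
im,W,K=cam('wrist');save(im,'pics/w1.png');print(W[:3,3]-s['tool_pos'])
for n,z in dict(snap_setter=.06,spool=.07).items():
    for d in spotter.look_for(n,'wrist')[:2]: print(n,d['score'],np.round(d['uv']),at_z(d['uv'],W,K,z).round(4))
E
```

```text
t: 1.18
tool_pos: [0.3079, -0.3682, 0.1961]
tcp_rot: [3.114, 0.413, 0.001]
contact_force: [1.9, -0.8, -0.5]
gripper_width: 1.003
t: 1.8
tool_pos: [0.4514, -0.1342, 0.1913]
tcp_rot: [3.114, 0.415, 0.002]
contact_force: [0.6, -1.8, -0.3]
gripper_width: 0.998
1.8 [ 0.45144947 -0.1341789   0.19134946] array([ 0.37849943,  0.29205182, -0.26256542,  1.98792477,  0.09765299,
        0.87206289, -1.24217466]) [ 0.554806   -1.81840093 -0.32086687]
[0.06629652 0.01813343 0.1775123 ]
snap_setter 0.92 [314. 186.] [ 0.4458 -0.1349  0.06  ]
spool 0.81 [432. 153.] [ 0.5133 -0.2415  0.07  ]
```

View pics/w1.png

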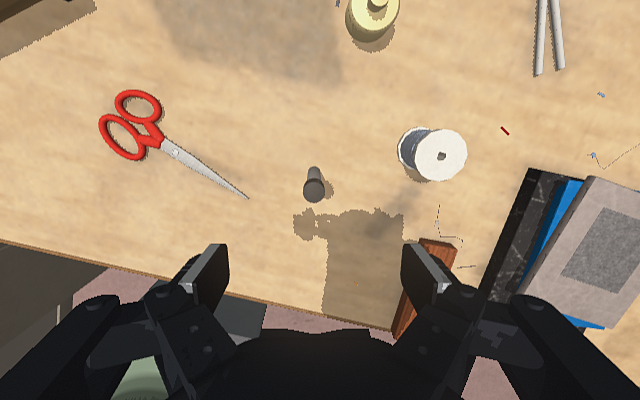

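The wrist view shows the setter's cap top at about (314, 191) and its foot near (314, 171). The jaws straddle it, and the spool is clear to the right.

```bash
python3 - <<'E'
from h import *
s=ctrl.sense();im,W,K=cam('wrist');M=R.from_rotvec(s['tcp_rot']).as_matrix()
for u,v,z in [(314,191,.104),(314,171,.003)]:
    p=at_z((u,v),W,K,z);print(p.round(4),(M.T@(p-s['tool_pos'])).round(4))
E
```

```text
[ 0.4507 -0.1335  0.104 ] [-0.0001 -0.0008  0.0868]
[ 0.4506 -0.1332  0.003 ] [-1.000e-04 -1.000e-03  1.878e-01]
```

```bash
python3 -m inch '0 -.001 .03 0 0 0 1; 0 -.001 .06 0 0 0 1; 0 -.001 .09 0 0 0 1; 0 -.001 .12 0 0 0 1; 0 -.001 .14 0 0 0 1'; python3 -m inch '0 0 0 0 0 0 .5; 0 0 0 0 0 0 .1; 0 0 0 0 0 0 0; 0 0 0 0 0 0 0; 0 0 0 0 0 0 0' 40;  python3 -m inch '0 0 0 0 0 0 0; 0 0 0 0 0 0 0; 0 0 0 0 0 0 0; 0 0 0 0 0 0 0; 0 0 -.01 0 0 0 0'
```

```text
t: 2.62
tool_pos: [0.449, -0.1367, 0.0499]
tcp_rot: [3.115, 0.41, -0.002]
contact_force: [0.6, -0.2, -0.5]
gripper_width: 0.999
t: 3.25
tool_pos: [0.4505, -0.1355, 0.0517]
tcp_rot: [3.114, 0.413, 0.002]
contact_force: [-0.3, 0.4, 8.6]
gripper_width: 0.225
t: 3.88
tool_pos: [0.4496, -0.1353, 0.0612]
tcp_rot: [-3.114, -0.413, 0.001]
contact_force: [0.6, -0.3, -1.4]
gripper_width: 0.224
```

```bash
python3 -m inch '0 0 -.02 0 0 0 0; 0 0 -.05 0 0 0 0; 0 0 -.08 0 0 0 0; 0 0 -.1 0 0 0 0; 0 0 -.11 0 0 0 0'; python3 -m inch '.02 -.038 0 0 0 0 0; .04 -.076 0 0 0 0 0; .06 -.114 0 0 0 0 0; .08 -.152 0 0 0 0 0; .097 -.184 0 0 0 0 0';python3 -m inch '.02 -.038 0 0 0 0 0; .04 -.076 0 0 0 0 0; .06 -.114 0 0 0 0 0; .08 -.152 0 0 0 0 0; .096 -.183 0 0 0 0 0'
python3 - <<'E'
from h import *
s=ctrl.sense();print(s['t'],s['tool_pos'],s['tcp_rot'],s['joint_pos'],s['contact_force'],s['gripper_width'])
im,W,K=cam('wrist');save(im,'pics/w2.png')
for d in spotter.look_for('guide_bore','wrist')[:2]: print(d['score'],np.round(d['uv']),at_z(d['uv'],W,K,.058).round(4))
Wi=np.linalg.inv(W)
def proj(p):
    q=Wi[:3,:3]@p+Wi[:3,3]; return (K@[q[0]/-q[2],-q[1]/-q[2],1])[:2].round(1)
M=R.from_rotvec(s['tcp_rot']).as_matrix();print('expected foot',proj(s['tool_pos']+M@[0,0,.051]),'cap top',proj(s['tool_pos']+M@[0,0,-.053]),'bore',proj(np.array([.5405,.2702,.058])))
im,W,K=cam('scene');Wi=np.linalg.inv(W)
u,v=proj(s['tool_pos']+M@[0,0,.02]).astype(int);print(u,v,'foot',proj(s['tool_pos']+M@[0,0,.051]))
a=im['color'][max(v-75,0):v+75,max(u-100,0):u+100];cv2.imwrite('pics/s2.png',cv2.cvtColor(cv2.resize(a,None,fx=3,fy=3,interpolation=2),cv2.COLOR_RGB2BGR));print('crop origin',u-100,v-75)
E
```

```text
t: 4.5
tool_pos: [0.4501, -0.1355, 0.1724]
tcp_rot: [3.114, 0.413, 0.002]
contact_force: [0.2, -0.4, -1.8]
gripper_width: 0.223
t: 5.12
tool_pos: [0.4954, 0.0691, 0.1708]
tcp_rot: [-3.114, -0.414, 0.001]
contact_force: [0.6, -0.7, -1.2]
gripper_width: 0.222
t: 5.75
tool_pos: [0.5403, 0.2708, 0.1705]
tcp_rot: [3.114, 0.414, -0.001]
contact_force: [-0.3, -0.5, -0.8]
gripper_width: 0.227
5.75 [0.54025275 0.27082009 0.17052669] [ 3.11411147e+00  4.14189421e-01 -1.38113679e-03] [-0.32272663  0.53392659 -0.34690553  1.66935704  0.21001238  0.97597601
 -2.04979458] [-0.26229045 -0.48245156 -0.79812635] 0.22698610893823998
0.97 [347. 169.] [0.5642 0.2439 0.058 ]
expected foot [314.8 201.9] cap top [314.9 264.9] bore [315.4 184.4]
376 247 foot [375.7 258.1]
crop origin 276 172
```

View pics/w2.png

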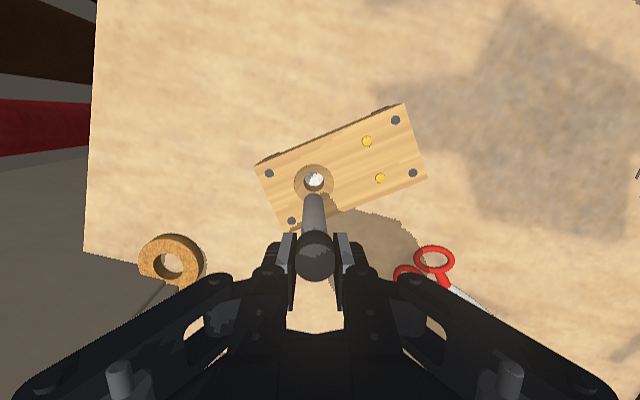

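View pics/s2.png

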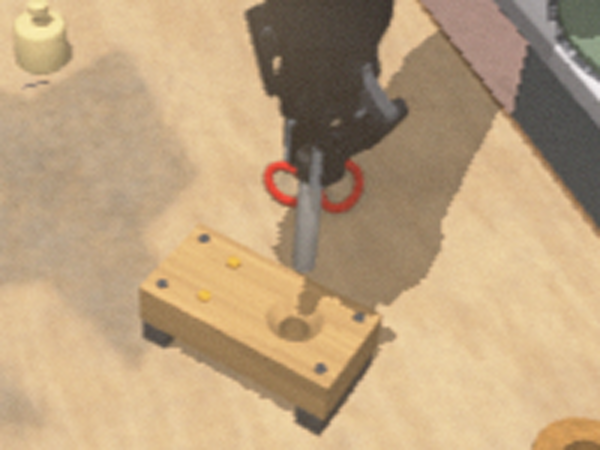

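The wrist view shows the rod held vertical, with its foot end near (314, 197) and the mouth centre near (314, 182). In the scene view the rod hangs straight. I'll take one close crop to refine this.

```bash
python3 - <<'E'
import cv2
a=cv2.imread('pics/w2.png');cv2.imwrite('pics/w2c.png',cv2.resize(a[155:285,265:365],None,fx=4.5,fy=4.5,interpolation=2))
E
```

```text
(no output)
```

View pics/w2c.png

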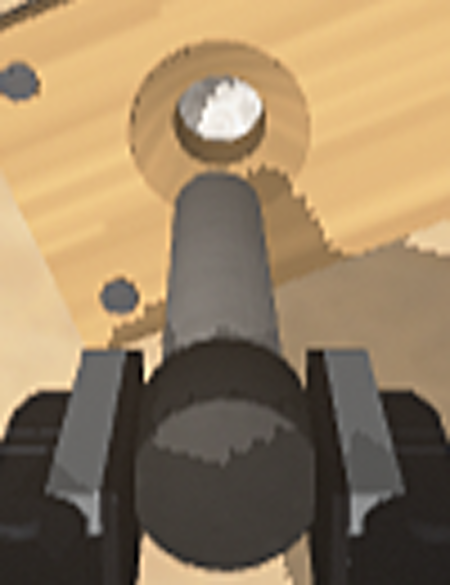

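Both the foot and the mouth sit about 1.5 px left of their predictions, so relative to each other they are aligned within about 1 mm. Going down.

```bash
python3 -m inch '0 0 .02 0 0 0 0; 0 0 .035 0 0 0 0; 0 0 .05 0 0 0 0; 0 0 .06 0 0 0 0; 0 0 .07 0 0 0 0'; python3 -m inch '0 0 .006 0 0 0 0; 0 0 .012 0 0 0 0; 0 0 .018 0 0 0 0; 0 0 .024 0 0 0 0; 0 0 .029 0 0 0 0'
```

```text
t: 6.52
tool_pos: [0.5406, 0.2692, 0.1004]
tcp_rot: [-3.114, -0.413, -0.0]
contact_force: [-0.9, 0.6, -1.5]
gripper_width: 0.22
t: 7.15
tool_pos: [0.5405, 0.2692, 0.0716]
tcp_rot: [3.114, 0.413, -0.0]
contact_force: [0.4, -0.7, -1.1]
gripper_width: 0.229
```

```bash
python3 -m inch '0 0 .001 0 0 0 0; 0 0 .002 0 0 0 0; 0 0 .002 0 0 0 0; 0 0 .002 0 0 0 0; 0 0 .002 0 0 0 0'; python3 -m inch '0 0 0 0 0 0 .3; 0 0 0 0 0 0 .5; 0 0 0 0 0 0 .9; 0 0 0 0 0 0 .9; 0 0 0 0 0 0 .9';python3 -m inch '0 0 0 0 0 0 .9; 0 0 0 0 0 0 .9; 0 0 0 0 0 0 .9; 0 0 0 0 0 0 .9; 0 0 0 0 0 0 .9'
python3 - <<'E'
from h import *
im,W,K=cam('wrist');save(im,'pics/w3.png')
E
```

```text
t: 7.78
tool_pos: [0.5406, 0.2692, 0.07]
tcp_rot: [-3.114, -0.413, -0.0]
contact_force: [-0.4, -0.9, -0.9]
gripper_width: 0.226
t: 8.4
tool_pos: [0.5405, 0.2692, 0.0699]
tcp_rot: [-3.114, -0.413, -0.0]
contact_force: [-0.1, -0.3, 0.6]
gripper_width: 0.901
t: 9.02
tool_pos: [0.5405, 0.2692, 0.0699]
tcp_rot: [-3.114, -0.413, -0.0]
contact_force: [0.6, 0.0, -0.4]
gripper_width: 0.902
```

View pics/w3.png

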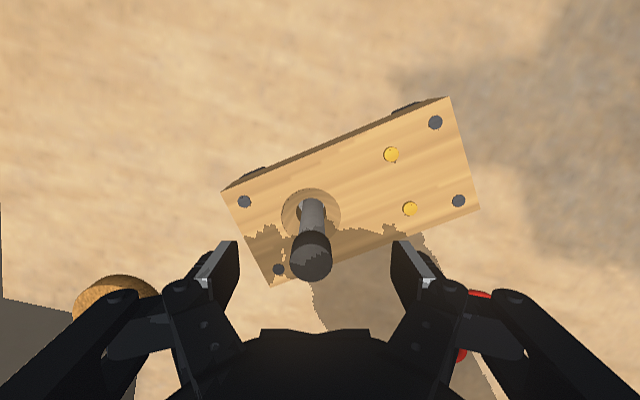

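The setter stands upright in the hole (cap at (312, 262)), and the jaws are open and well clear on both sides. Going up.

```bash
python3 -m inch '0 0 -.01 0 0 0 .9; 0 0 -.03 0 0 0 .9; 0 0 -.055 0 0 0 .9; 0 0 -.085 0 0 0 .9; 0 0 -.115 0 0 0 .9'; python3 -m inch '0 0 -.02 0 0 0 .9; 0 0 -.03 0 0 0 .9; 0 0 -.03 0 0 0 .9; 0 0 -.03 0 0 0 .9; 0 0 -.03 0 0 0 .9'
python3 - <<'E'
from h import *
im,W,K=cam('wrist');s=ctrl.sense();Wi=np.linalg.inv(W)
def proj(p):
    q=Wi[:3,:3]@p+Wi[:3,3]; return (K@[q[0]/-q[2],q[1]/q[2],1])[:2].round(1)
print('upright, cap top at z .122:',proj(np.array([.5405,.2695,.122])), 'if 10 mm high',proj(np.array([.5405,.2695,.132])))
b=im['color'][120:300,200:440];c,_,_=cam('scene');d=c['color'][205:345,300:460]
o=np.hstack([cv2.resize(b,(400,300)),cv2.resize(d,(343,300))]);cv2.imwrite('pics/e.png',cv2.cvtColor(o,cv2.COLOR_RGB2BGR))
im,W,K=cam('top')
for n,z in dict(brass_weight=.034,spool=.035).items(): print(n,[at_z(x['uv'],W,K,z).round(4) for x in spotter.look_for(n,'top')[:1]])
E
```

```text
t: 9.7
tool_pos: [0.5405, 0.2693, 0.1866]
tcp_rot: [-3.114, -0.413, -0.001]
contact_force: [0.4, -0.8, 0.2]
gripper_width: 0.902
t: 10.32
tool_pos: [0.5402, 0.2691, 0.2141]
tcp_rot: [3.114, 0.413, -0.002]
contact_force: [0.1, 0.1, 0.4]
gripper_width: 0.901
upright, cap top at z .122: [314.4 189. ] if 10 mm high [314.4 191.7]
brass_weight [array([ 0.633 , -0.1498,  0.034 ])]
spool [array([ 0.5142, -0.2494,  0.035 ])]
```

View pics/e.png

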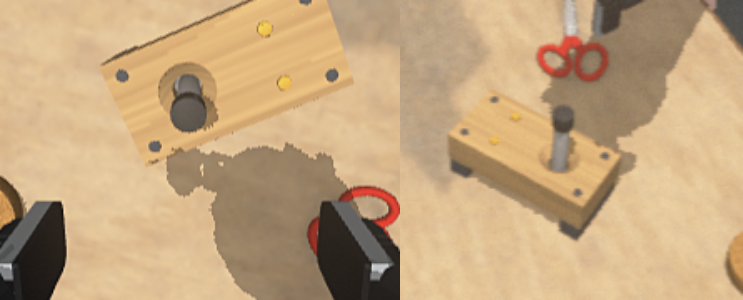

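The setter stands upright in the hole. Its cap is at about (313, 187) against a predicted (314, 189) for standing on the anvil, and the bystanders haven't moved. Handing in.

```bash
python3 -c "from rig import ctrl; print(ctrl.job_done())"
```

```text
the job is handed in; nothing more can be done
None
```

The snap setter is standing foot down in the guide hole, and I handed the job in at about 10.5 s on the robot's clock. I gripped the bare rod about 70 mm above its foot and lowered it without any sign of contact with the plate. I then let go, opened to about 76 mm and backed off upwards.

**Setter:** the last wrist and scene pictures show it upright. Its cap is within about 2 px of where it should be if it stands on the anvil. That picture check can't pin the height closely, since 10 mm of height would shift the cap by only about 3 px. The fingers had lowered it to within about 1 mm of the anvil before letting go, but I felt no clear contact there.

**Bystanders:** the brass weight reads within 2 mm of where it started, and the spool within about 6 mm, which is within the spotter's noise.

**Disagreements:** the spotter reports the middle of the plate as `guide_bore`, so I took the hole's centre from the pictures instead. The gripper reading of 0.22 with the rod held would be 19 mm rather than 16 mm if the scale is linear, but the wrist picture showed the pads on the bare rod.

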